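Feel the jig for a leftover offcut, then seat a block in the empty pocket

ROBOT

A 6-joint arm with a two-finger parallel gripper is mounted at the origin on a cart in front of the work surface, level with it; the furniture and walls round the work are solid. World frame = base frame: x ahead of the robot, y to its left, z up, the work surface at z = 0. Lengths are in m, angles in rad, forces in N, time in s.
With the tool pointing down it reaches from about 0.35 to 0.85 m from the base axis. Payload 8.1 kg.
Tool frame: the origin (TCP) lies on the centre line of the jaws, within the pads' length; the fingertips stand 17 mm ahead of it and the grasp point (between the pads) lies 2 mm behind it (robot.nose_length is the distance from the TCP to the fingertips, in m); z points along the fingers, y is the line along which they close (so a half turn about z gives the same grasp; the last joint's range is limited). The gripper opens to 85 mm and grips with 20 to 120 N. Pads are 22 mm wide; open, the fingers measure 114 mm over their backs; the gripper's body (76 mm by 85 mm) begins 54 mm behind the grasp point. The pads swing forward as they close: fully open they stand 13 mm farther back than shut.
Start: joints at [1.053, 0.13, 1.488, -0, 1.523, -0.085], TCP at [0.252, 0.545, 0.248] pointing down, gripper open.
Joint ranges: [-2.96, 2.96], [-0.89, 2.26], [0.02, 2.5], [-1.34, 4.48], [0, 2.73], [-2.66, 2.66]. Speed limits (rad/s): [2.39, 2.39, 2.79, 3.14, 3.14, 3.14].

INTERFACE

Orientations are given as a unit quaternion [x, y, z, w].
In Python, from bench import robot gives the robot as it stands.
- The arm moves only by the tool jog_arm, never from a script. Its argument "moves" is a list of rows, each a list of 3 entries, a list of its own where there are three numbers: the opening, from 0 (shut) to 1 (fully open), then the shift along the tool's x, y, z in mm, then the turn, a rotation vector about the tool's x, y, z in degrees. A call has exactly 8 rows; each row shifts and turns the commanded pose from where the row before left it, along the tool's axes as they then stand; what a row does not reach is not made up. A row lasts 1/12 s, in which the tool goes at most 41.7 mm and 7.16 degrees, less where a joint would pass 70% of its speed; a pose out of reach is approached as far as the arm can. A call is refused whole if a number of a shift passes 41.7 or a number of a turn 7.16, either way. A call with a gripper value outside its range is refused whole. The fingers move at their own pace and stop on an object; the grip force is fixed at half the most. Time passes only in rows, so rows that do not move let the fingers close, or fill a call up. It gives the time, the measured TCP pose, the force, the opening and the grip force at its end, in the units of the state.
- robot.read_state(): the state, without advancing time (a new reading comes with each control period).
- robot.read_camera(name): name is "scene" or "top"; returns a dict with "img" (480x640x3 uint8, blue, green, red), "fx", "fy", "cx", "cy" (pixels), "eye" and "rotation" of the camera in the world. Camera axes: x right, y down, z forward; pixel columns grow to the right and rows downward; lengths in m; the calibration is good to about 2 mm. A picture is of the moment at which its call begins. There is no depth.
- robot.close_job(): hands the job in; it is judged then, once.
Trained networks look in a picture, given as the dict that the camera call returned (one of the last four; its "shot" number tells which), for a name from the list of things; names that differ only in an ending like _2 or _b are one class to them, and where a whole thing is asked for, a point or a joint stands for the part that bears it (a point fixed in the world has none). Each returns a list of dicts, best first, with "conf" (0 to 1); they miss things now and then, are a little off and sometimes report something else, mostly with a low value. They report only what shows in the picture. A call takes as long as a camera call. They do not tell look-alikes from the thing itself.
- robot.silhouettes(picture, label): "pixels" (480x640 bool, what is visible of it) and "extent" ([left, top, width, height] in pixels, round what is visible of it).
The state is a dict: "t": time; "joint_pos": joint angles; "qd": joint speeds; "joint_efforts": joint torques, N m; "eef_pos": TCP position; "orientation": TCP orientation; "contact_force": force on the tool from outside, world axes, zero at the start; "torque": the same for the moment, N m; "width": opening from 0.0 (shut) to 1.0 (fully open); "finger_force": force on a finger pad.
Only numpy, scipy, OpenCV 4.12 (cv2) and the standard library are available. Lean on these libraries where they do the work, as an engineer would, in place of code of your own. Each camera call takes 0.05 s, during which the arm holds its last target. There are 200 camera calls.

TASK

One pocket of the two-pocket wooden jig still has a leftover offcut lying in it. Before you move any block, feel down inside a pocket with closed fingertips until you touch its bottom or what lies there, so that you know which pocket is empty; then take the pale block, lower it upright all the way down to the floor of the empty pocket and only then let go. Leave the darker block where it stands.

Things in the scene. Friction and masses are not known exactly. Their poses are not given: they have to be found in the camera images.
- pale_block: the pale hardwood block to seat, standing upright on the bench: 28 mm thick (its x), 51 mm wide at its foot (its y), narrowing towards the top, 63 mm high, about 50 g. Origin at the centre of its underside, z up. Grip it across the 28 mm thickness (fingers closing along its x), fingertips 32 mm or more above its underside, so that they stay above the jig's rim when it is seated.
- dark_block: the bystander: a block of the same shape and about the same size (28 x 50 x 62 mm) in clearly darker, greyer brown wood; it stands upright beside the work and stays there. Origin at the centre of its underside.
- pocket_a (a point): floor centre of the +y pocket of the wooden jig, which is fixed to the bench: 76 x 182 mm, 32 mm high, two equal open-topped pockets side by side along its y. Each is 48 mm (x) by 70 mm (y), 26 mm deep, walls upright and 14 mm thick, floor 6 mm above the bench, 84 mm between centres. Axes are the jig's, z up; the block goes in with its x along this x, either way round.
- pocket_b (a point): floor centre of the jig's -y pocket; size and axes as pocket_a. Either pocket_a or pocket_b holds a loose dark offcut, 38 x 60 mm and 14 mm thick, lying flat on its floor (its top is felt 14 mm above the floor); a block set on it stands proud and does not count. The other pocket is empty.
Things that resemble listed ones, but are neither listed nor needed, are in the scene too. Leave any green look-alike of the pale_block alone.

How it is judged:
By the outcome, as a careful person would: the job done as asked, in the order asked, and still so for the second after the job is handed in, with the robot touching nothing.
It also fails if it takes over 48 s, if anything falls off the work surface, if the arm or the gripper's body presses on something with over 40 N, if the wrist force passes 120 N, or if a joint passes its speed limit or range.

## Working session

There is one attempt and no reset: what is moved stays moved. The work goes in short steps, Python scripts to look and compute and a tool call to move; the robot and the scene stay as the last step left them, time stands still between calls to the robot, and variables do not carry over. Pictures are saved under pics/ and viewed, at most 10 in all, crops included, and the job is handed in when it is done.

Besides the shell and the picture viewer there is one more tool, called by a JSON object that holds its "fn" and its "kwargs", one argument or row to a line. jog_arm: Moves the arm, as the interface text tells. Its arguments: {"type":"object","properties":{"moves":{"type":"array"}},"required":["moves"]}

```bash
ls; mkdir -p pics; python3 - <<'E'
from bench import robot
import cv2
print(robot.read_state(), robot.nose_length)
for n in ("scene","top"):
    p=robot.read_camera(n); cv2.imwrite(f"pics/{n}0.png",p["img"])
    print(n,{k:p[k] for k in p if k!="img"})
    for l in ("pale_block","dark_block","pocket_a"):
        try:
            for d in robot.silhouettes(p,l): print(l,d["conf"],d["extent"],d["pixels"].sum())
        except Exception as e: print(l,e)
E
```

```text
pics
{'t': 0.0, 'joint_pos': array([ 1.05261519e+00,  1.31165630e-01,  1.48925456e+00,  9.30659207e-06,
        1.52300932e+00, -8.53755668e-02]), 'qd': array([ 0.00071712, -0.00080216, -0.00042774,  0.00022227, -0.00028163,
       -0.00084114]), 'joint_efforts': array([ 6.70451846e-04, -5.69374144e+01, -5.00564110e+01, -1.70991193e-04,
        1.43688364e-02, -8.55810143e-07]), 'eef_pos': array([0.2513613 , 0.54424737, 0.24725532]), 'orientation': array([ 2.14717838e-01,  9.76675691e-01, -8.75542011e-04, -2.77411591e-04]), 'contact_force': array([ 0.57808485, -0.39254115, -0.27794588]), 'torque': array([ 0.00997382, -0.01203431, -0.00196541]), 'finger_force': 0.0, 'width': 0.9991221813102151} 0.017
scene {'fx': 476.7206051822423, 'fy': 476.7206051822423, 'cx': 320.728247602173, 'cy': 242.92771184435816, 'eye': array([ 0.16407904, -0.40359746,  0.68918191]), 'rotation': array([ 0.87558032, -0.33392309,  0.12606124, -0.32551964]), 'shot': 1}
pale_block 0.88 [305.0, 173.9, 29.2, 28.6] 648
pale_block 0.72 [261.9, 180.1, 24.5, 36.7] 638
dark_block 0.87 [234.4, 214.6, 30.4, 37.5] 721
pocket_a 0.97 [322.5, 272.0, 123.4, 94.3] 5018
top {'fx': 617.0100519364754, 'fy': 617.0100519364754, 'cx': 311.9501348305449, 'cy': 244.7684545973314, 'eye': array([ 0.38572483, -0.01368824,  0.86456999]), 'rotation': array([ 0.70996878, -0.69933272,  0.05158522, -0.0649388 ]), 'shot': 2}
pale_block 0.98 [202.3, 145.9, 42.6, 36.0] 984
pale_block 0.94 [169.6, 211.1, 43.2, 29.1] 883
dark_block 0.59 [199.4, 277.7, 37.5, 23.3] 840
pocket_a 0.63 [344.9, 214.3, 163.5, 78.2] 6744
```

View pics/scene0.png

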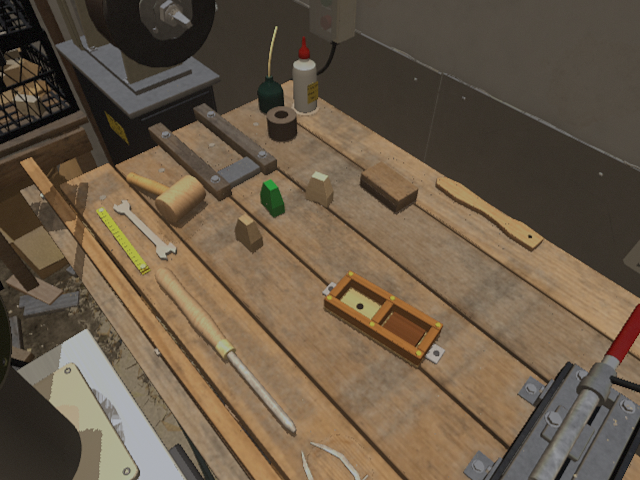

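View pics/top0.png

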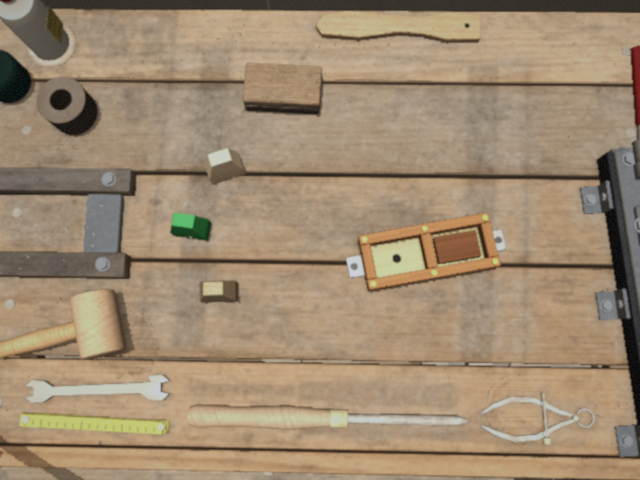

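The overview shows the jig with its left (+y) pocket pale at top (397,258) and its right pocket reddish-brown at (458,247). The pale block is at top (224,165), the green look-alike at (190,226) and the dark block at (219,291). I'll zoom in on these and estimate the poses.

```bash
cat > h.py <<'E'
import numpy as np, cv2
from scipy.spatial.transform import Rotation as R
def proj(p,X):
    c=R.from_quat(p["rotation"]).inv().apply(np.atleast_2d(X)-p["eye"])
    return np.c_[p["fx"]*c[:,0]/c[:,2]+p["cx"], p["fy"]*c[:,1]/c[:,2]+p["cy"]]
def ray(p,u,z):
    u=np.atleast_2d(u); d=R.from_quat(p["rotation"]).apply(np.c_[(u[:,0]-p["cx"])/p["fx"],(u[:,1]-p["cy"])/p["fy"],np.ones(len(u))])
    return p["eye"]+d*((z-p["eye"][2])/d[:,2])[:,None]
E
python3 - <<'E'
from bench import robot
from h import *
s=robot.read_camera("scene"); t=robot.read_camera("top")
def crop(p,x,y,w,h,k): return cv2.resize(p["img"][y:y+h,x:x+w],None,fx=k,fy=k,interpolation=cv2.INTER_CUBIC)
a=crop(t,190,135,66,60,6); b=crop(s,290,160,66,60,6)
c=crop(t,190,260,66,40,6); d=crop(s,225,205,66,40,6)
cv2.imwrite("pics/crop1.png",np.vstack([np.hstack([a,b]),np.hstack([c,d])]))
cv2.imwrite("pics/crop2.png",crop(t,340,205,175,95,4.5))
print(ray(t,[[224,158],[219,291],[397,258],[458,247]],0.03))
E
```

```text
[[ 0.6467224   0.12918119  0.03      ]
 [ 0.45920075  0.12848144  0.03      ]
 [ 0.50786232 -0.1129688   0.03      ]
 [ 0.52419501 -0.19612046  0.03      ]]
```

View pics/crop1.png

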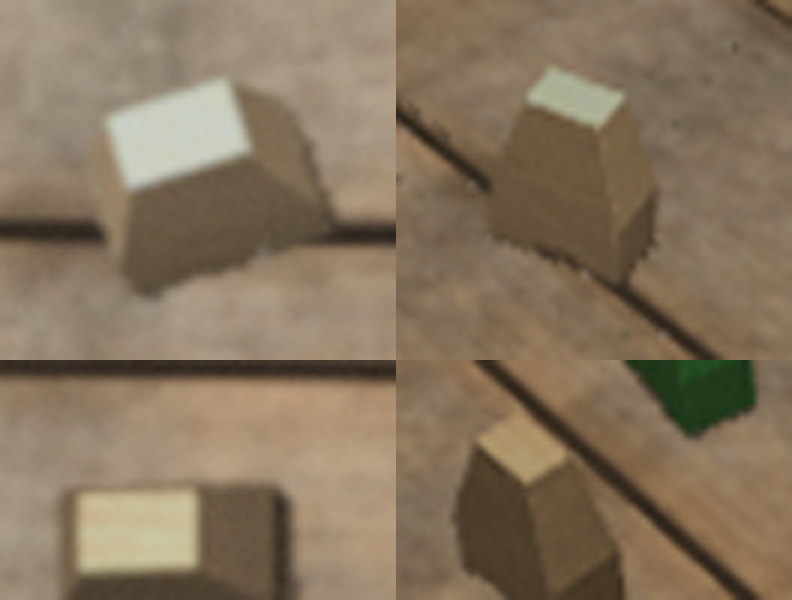

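View pics/crop2.png

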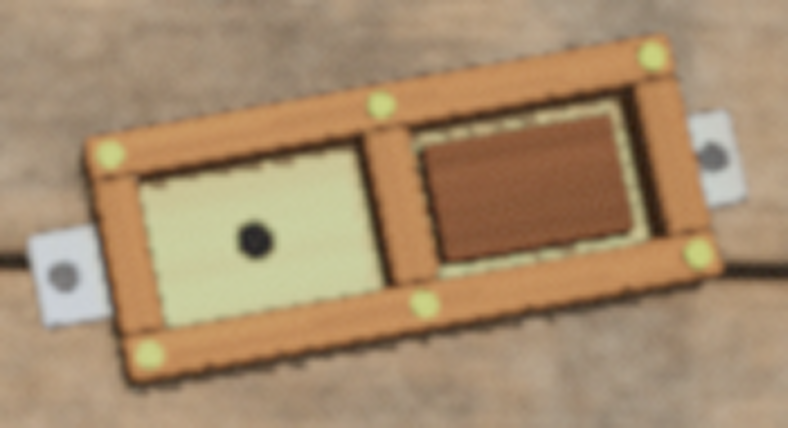

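Pocket_a (+y) shows a bare pale floor with a dark spot, and pocket_b holds the offcut. The upper block (whitish top) is the pale one. Next I'll fit its pose and the jig's from the corners I read off.

```bash
python3 - <<'E'
from bench import robot
from h import *
s=robot.read_camera("scene"); t=robot.read_camera("top")
A=np.array
T=A([[107,118],[225,78],[250,150],[130,190]])/6+[190,135]
B=A([[145,295],[335,230]])/6+[190,135]
ST=(A([[548,68],[625,95],[600,128],[527,97]])-[396,0])/6+[290,160]
SB=(A([[490,232],[622,285]])-[396,0])/6+[290,160]
for n,p,u,v in(("top",t,T,B),("scene",s,ST,SB)):
    print(n,ray(p,u,.063).round(4).tolist(),ray(p,u,.063).mean(0).round(4),ray(p,v,0).round(4).tolist())
J=A([[110,155],[380,104],[652,54],[150,355],[425,303],[699,254]])/4.5+[340,205]
X=ray(t,J,.032); c=X.mean(0); d=(X[0]-X[2])+(X[3]-X[5]); yaw=np.arctan2(-d[0],d[1])
print("studs",X.round(4).tolist(),c,np.degrees(yaw),"yaw from cross",np.degrees([np.arctan2(*(X[i]-X[i+3])[1::-1]) for i in range(3)]))
print("scene proj",proj(s,X).round(1).tolist())
# studs in scene: yellow blobs
hsv=cv2.cvtColor(s["img"],cv2.COLOR_BGR2HSV); m=cv2.inRange(hsv,(22,110,120),(40,255,255)); m[:, :310]=0; m[:,460:]=0; m[:260]=0;m[380:]=0
n,l,st,ce=cv2.connectedComponentsWithStats(m); print([(st[i,4],ce[i].round(1).tolist()) for i in range(1,n) if st[i,4]>3])
# colours of block tops / sides
for nm,(x,y) in dict(pT=(220,157),dT=(213,288),pS=(224,174),dS=(229,288)).items(): print(nm,t["img"][y-2:y+3,x-2:x+3].mean((0,1)).round())
st=robot.read_state(); print(st["eef_pos"],R.from_quat(st["orientation"]).as_matrix().round(3))
E
```

```text
top [[0.6408, 0.1457, 0.063], [0.6505, 0.1193, 0.063], [0.6337, 0.113, 0.063], [0.6241, 0.1397, 0.063]] [0.6373 0.1294 0.063 ] [[0.6166, 0.147, 0.0], [0.6334, 0.1016, 0.0]]
scene [[0.6448, 0.1466, 0.063], [0.6548, 0.1196, 0.063], [0.6378, 0.1131, 0.063], [0.63, 0.1403, 0.063]] [0.6419 0.1299 0.063 ] [[0.6211, 0.1506, 0.0], [0.6378, 0.101, 0.0]]
studs [[0.5326, -0.0685, 0.032], [0.5495, -0.1505, 0.032], [0.5661, -0.2333, 0.032], [0.4718, -0.0806, 0.032], [0.4887, -0.1632, 0.032], [0.5047, -0.2456, 0.032]] [ 0.51888316 -0.1569449   0.032     ] 11.383980669459556 yaw from cross [11.29957216 11.78128634 11.31694922]
scene proj [[349.1, 275.0], [391.0, 299.2], [436.7, 326.0], [327.8, 299.0], [370.8, 325.5], [417.2, 354.6]]
[(np.int32(13), [350.4, 273.4]), (np.int32(17), [328.9, 297.4]), (np.int32(17), [392.1, 297.6]), (np.int32(17), [371.6, 323.5]), (np.int32(19), [437.5, 324.4]), (np.int32(19), [418.2, 352.8])]
pT [195. 206. 202.]
dT [155. 191. 201.]
pS [65. 84. 99.]
dS [ 66.  87. 104.]
[0.25161926 0.54469565 0.24832461] [[-0.908  0.419 -0.   ]
 [ 0.419  0.908  0.   ]
 [ 0.     0.    -1.   ]]
```

```bash
cat >> h.py <<'E'
def plan(st,target,yaw_deg):
    """shift in tool axes (mm) from measured pose, and turn about tool z (deg) to bring tool y to yaw_deg (mod 180)"""
    M=R.from_quat(st["orientation"]); d=M.inv().apply(np.array(target)-st["eef_pos"])*1e3
    y=M.as_matrix()[:,1]; a=np.degrees(np.arctan2(y[1],y[0])); dt=(yaw_deg-a+90)%180-90
    tilt=M.inv().apply([0,0,-1]); tz=np.degrees([-tilt[1],tilt[0]])
    print("tcp",st["eef_pos"].round(4),"yaw",round(a,2),"shift",d.round(1),"turn z",round(-dt,2),"tilt xy",tz.round(2),"F",st["contact_force"].round(1),"w",round(st["width"],3),"ff",round(st["finger_force"],1),"t",round(st["t"],2))
E
python3 - <<'E'
from bench import robot
from h import *
s=robot.read_camera("scene"); t=robot.read_camera("top")
U=np.array([[350.4,273.4],[392.1,297.6],[437.5,324.4],[328.9,297.4],[371.6,323.5],[418.2,352.8]])
X=ray(s,U,.032); d=(X[0]-X[2])+(X[3]-X[5]); print("scene jig",X.mean(0),np.degrees(np.arctan2(-d[0],d[1])))
for p,ls in((s,("pale_block","dark_block")),(t,("pale_block","dark_block"))):
    for l in ls:
        for q in robot.silhouettes(p,l):
            m=cv2.erode(q["pixels"].astype(np.uint8),np.ones((3,3)))>0
            px=p["img"][m]; b=cv2.dilate(q["pixels"].astype(np.uint8),np.ones((25,25)))-cv2.dilate(q["pixels"].astype(np.uint8),np.ones((9,9)))
            print(l,q["conf"],"mean",px.mean(0).round(),"pct10/50/90",np.percentile(px,[10,50,90],axis=0).round().tolist(),"bench",np.median(p["img"][b>0],0))
c=np.array([.5189,-.1569]); y=np.radians(11.4); pa=c+.042*np.array([-np.sin(y),np.cos(y)])
print("pocket_a",pa)
st=robot.read_state(); plan(st,[*pa,.15],11.4)
E
```

```text
scene jig [ 0.52251214 -0.15581277  0.032     ] 11.23526705501282
pale_block 0.69 mean [ 72.  97. 114.] pct10/50/90 [[58.0, 81.0, 100.0], [62.0, 87.0, 107.0], [130.0, 158.0, 163.0]] bench [ 89. 111. 130.]
pale_block 0.67 mean [33. 76. 35.] pct10/50/90 [[25.0, 56.0, 31.0], [30.0, 66.0, 34.0], [58.0, 143.0, 46.0]] bench [ 87. 112. 136.]
dark_block 0.86 mean [55. 78. 97.] pct10/50/90 [[40.0, 58.0, 73.0], [46.0, 65.0, 81.0], [104.0, 143.0, 171.0]] bench [ 87. 113. 137.]
pale_block 0.75 mean [110. 128. 139.] pct10/50/90 [[64.0, 83.0, 98.0], [82.0, 105.0, 123.0], [194.0, 207.0, 202.0]] bench [121. 141. 157.]
pale_block 0.68 mean [ 60. 110.  51.] pct10/50/90 [[29.0, 59.0, 22.0], [40.0, 78.0, 33.0], [110.0, 186.0, 95.0]] bench [130. 153. 172.]
dark_block 0.64 mean [ 95. 122. 136.] pct10/50/90 [[49.0, 64.0, 77.0], [70.0, 91.0, 108.0], [154.0, 191.0, 201.0]] bench [121. 144. 164.]
pocket_a [ 0.51059839 -0.11572861]
tcp [0.2516 0.5447 0.2483] yaw 65.2 shift [-512.1 -490.9   98.3] turn z 53.8 tilt xy [-0.  0.] F [-0.2  0.5 -0.3] w 1.004 ff 0.0 t 0.9
```

The pale block stands at about (0.640, 0.130), yaw 20°. The jig centre is about (0.5207, -0.1564), yaw 11.3°. I'll turn the tool, close it and move over pocket_a to feel it.

{"fn": "jog_arm", "kwargs": {
  "moves": [
    [0, [0, 0, 0], [0, 0, 6.74]],
    [0, [0, 0, 0], [0, 0, 6.74]],
    [0, [0, 0, 0], [0, 0, 6.74]],
    [0, [0, 0, 0], [0, 0, 6.74]],
    [0, [0, 0, 0], [0, 0, 6.74]],
    [0, [0, 0, 0], [0, 0, 6.74]],
    [0, [0, 0, 0], [0, 0, 6.74]],
    [0, [0, 0, 0], [0, 0, 6.74]]
  ]
}}

```text
t: 1.57
eef_pos: [0.2517, 0.5447, 0.2483]
orientation: [0.636, 0.771, 0.0, -0.0]
contact_force: [0.4, -0.2, 0.6]
width: 0.0
finger_force: 0.0
```

```bash
python3 - <<'E'
from bench import robot
from h import *
y=np.radians(11.3); ey=np.array([-np.sin(y),np.cos(y)]); pa=np.array([.5207,-.1564])+.042*ey; print(pa)
plan(robot.read_state(),[*(pa+.013*ey),.10],11.3)
E
```

```text
[ 0.51247026 -0.11521418]
tcp [0.2517 0.5447 0.2483] yaw 10.95 shift [-684.4  130.7  148.3] turn z -0.35 tilt xy [ 0. -0.] F [ 0.4 -0.2  0.6] w 0.0 ff 0.0 t 1.57
```

{"fn": "jog_arm", "kwargs": {
  "moves": [
    [0, [-20, 4, 0], [0, 0, 0]],
    [0, [-40, 7.5, 0], [0, 0, 0]],
    [0, [-40, 7.5, 0], [0, 0, 0]],
    [0, [-40, 7.5, 0], [0, 0, 0]],
    [0, [-40, 7.5, 0], [0, 0, 0]],
    [0, [-40, 7.5, 0], [0, 0, 0]],
    [0, [-40, 7.5, 0], [0, 0, 0]],
    [0, [-40, 7.5, 0], [0, 0, 0]]
  ]
}}

```text
t: 2.23
eef_pos: [0.366, 0.2598, 0.2485]
orientation: [0.634, 0.773, 0.0, 0.0]
contact_force: [0.8, 0.3, 0.0]
width: 0.001
finger_force: 0.0
```

{"fn": "jog_arm", "kwargs": {
  "moves": [
    [0, [-40, 7.5, 5], [0, 0, 0]],
    [0, [-40, 7.5, 10], [0, 0, 0]],
    [0, [-40, 7.5, 20], [0, 0, 0]],
    [0, [-40, 7.5, 25], [0, 0, 0]],
    [0, [-40, 7.5, 25], [0, 0, 0]],
    [0, [-40, 7.5, 20], [0, 0, 0]],
    [0, [-40, 7.5, 15], [0, 0, 0]],
    [0, [-40, 7.5, 10], [0, 0, 0]]
  ]
}}

```text
t: 2.9
eef_pos: [0.4795, -0.0245, 0.127]
orientation: [0.634, 0.773, -0.0, -0.001]
contact_force: [0.5, 1.6, -0.6]
width: 0.001
finger_force: 0.0
```

```bash
python3 - <<'E'
from bench import robot
from h import *
y=np.radians(11.3); ey=np.array([-np.sin(y),np.cos(y)]); pa=np.array([.5207,-.1564])+.042*ey
plan(robot.read_state(),[*(pa+.013*ey),.06],11.3)
E
```

```text
tcp [ 0.4795 -0.0245  0.127 ] yaw 11.29 shift [-82.4  14.6  66.9] turn z -0.01 tilt xy [-0.07 -0.04] F [ 0.5  1.6 -0.6] w 0.001 ff 0.0 t 2.9
```

{"fn": "jog_arm", "kwargs": {
  "moves": [
    [0, [-16, 3, 5], [0, 0, 0]],
    [0, [-16, 3, 10], [0, 0, 0]],
    [0, [-16, 3, 10], [0, 0, 0]],
    [0, [-14, 2, 10], [0, 0, 0]],
    [0, [0, 0, 10], [0, 0, 0]],
    [0, [0, 0, 5], [0, 0, 0]],
    [0, [0, 0, 0], [0, 0, 0]],
    [0, [0, 0, 0], [0, 0, 0]]
  ]
}}

```text
t: 3.57
eef_pos: [0.5025, -0.0807, 0.0784]
orientation: [0.634, 0.773, -0.0, -0.0]
contact_force: [-0.8, -0.4, 0.4]
width: 0.003
finger_force: 0.0
```

```bash
python3 - <<'E'
from bench import robot
from h import *
y=np.radians(11.3); ey=np.array([-np.sin(y),np.cos(y)]); pa=np.array([.5207,-.1564])+.042*ey
plan(robot.read_state(),[*(pa+.013*ey),.024],11.3)
s=robot.read_camera("scene"); t=robot.read_camera("top")
a=cv2.resize(t["img"][180:310,330:520],None,fx=3.5,fy=3.5); b=cv2.resize(s["img"][220:370,300:460],None,fx=3,fy=3)
h=min(a.shape[0],b.shape[0]); o=np.hstack([a[:h,:330],b[:h]]); o=np.hstack([cv2.resize(t["img"][190:310,330:450],(400,400)),cv2.resize(s["img"][230:350,310:430],(400,400))])
cv2.imwrite("pics/probe.png",o)
E
```

```text
tcp [ 0.5025 -0.0807  0.0784] yaw 11.32 shift [-22.9   3.   54.4] turn z 0.02 tilt xy [-0.05 -0.03] F [-0.8 -0.4  0.4] w 0.003 ff 0.0 t 3.57
```

View pics/probe.png

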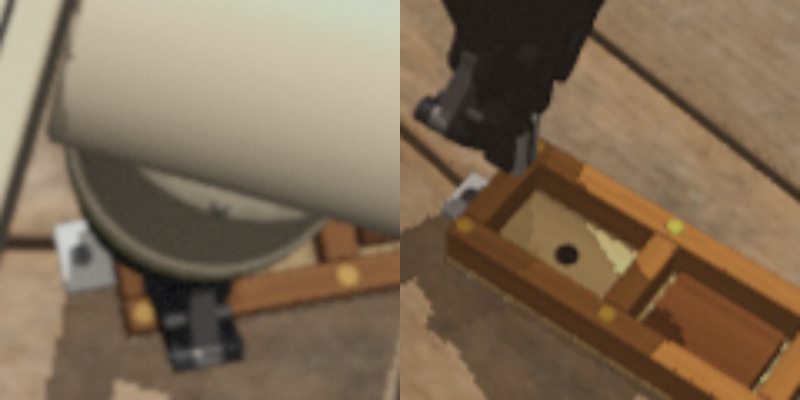

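The scene view shows the closed tips near pixel (346,280), just at the +y end wall of the jig. They need another 23 mm towards -y.

{"fn": "jog_arm", "kwargs": {
  "moves": [
    [0, [-8, 1, 0], [0, 0, 0]],
    [0, [-8, 1, 0], [0, 0, 0]],
    [0, [-7, 1, 4], [0, 0, 0]],
    [0, [0, 0, 5], [0, 0, 0]],
    [0, [0, 0, 5], [0, 0, 0]],
    [0, [0, 0, 4], [0, 0, 0]],
    [0, [0, 0, 0], [0, 0, 0]],
    [0, [0, 0, 0], [0, 0, 0]]
  ]
}}

```text
t: 4.33
eef_pos: [0.5098, -0.1031, 0.0599]
orientation: [0.634, 0.773, -0.0, -0.001]
contact_force: [1.2, 0.1, 0.1]
width: -0.003
finger_force: 0.0
```

```bash
python3 - <<'E'
from bench import robot
from h import *
y=np.radians(11.3); ey=np.array([-np.sin(y),np.cos(y)]); pa=np.array([.5207,-.1564])+.042*ey
st=robot.read_state(); plan(st,[*(pa+.013*ey),.024],11.3)
s=robot.read_camera("scene")
tip=st["eef_pos"]-[0,0,.017]; print("tip px",proj(s,tip))
cv2.imwrite("pics/probe2.png",cv2.resize(s["img"][240:360,310:450],None,fx=5,fy=5,interpolation=cv2.INTER_CUBIC))
E
```

```text
tcp [ 0.5098 -0.1031  0.0599] yaw 11.29 shift [ 0.6  0.3 35.9] turn z -0.01 tilt xy [-0.08 -0.04] F [1.2 0.1 0.1] w -0.003 ff 0.0 t 4.33
tip px [[354.14647763 290.99114189]]
```

View pics/probe2.png

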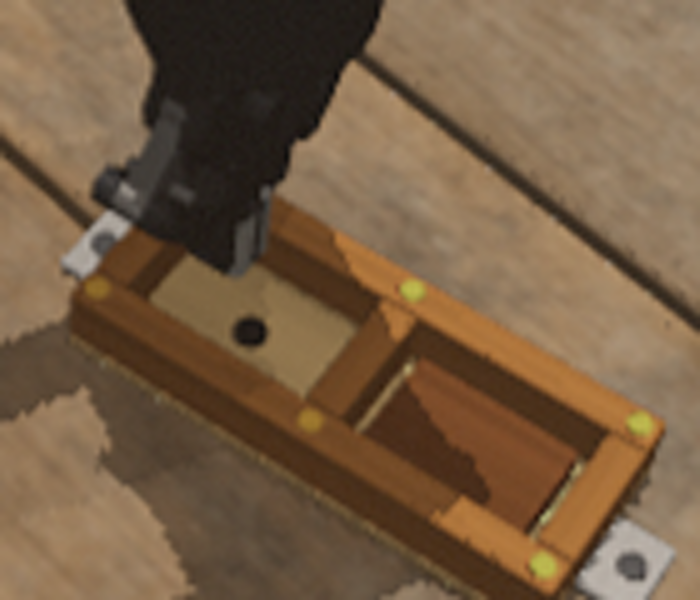

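The tips appear at about pixel (355,293), close to the predicted (354,291) and over pocket_a. Now I'll feel down.

{"fn": "jog_arm", "kwargs": {
  "moves": [
    [0, [0, 0, 4], [0, 0, 0]],
    [0, [0, 0, 5], [0, 0, 0]],
    [0, [0, 0, 5], [0, 0, 0]],
    [0, [0, 0, 4], [0, 0, 0]],
    [0, [0, 0, 3], [0, 0, 0]],
    [0, [0, 0, 2], [0, 0, 0]],
    [0, [0, 0, 2], [0, 0, 0]],
    [0, [0, 0, 1], [0, 0, 0]]
  ]
}}

```text
t: 5.05
eef_pos: [0.5103, -0.1034, 0.0343]
orientation: [0.634, 0.773, -0.0, -0.0]
contact_force: [0.6, 0.2, -0.8]
width: 0.003
finger_force: 0.0
```

{"fn": "jog_arm", "kwargs": {
  "moves": [
    [0, [0, 0, 2], [0, 0, 0]],
    [0, [0, 0, 2], [0, 0, 0]],
    [0, [0, 0, 2], [0, 0, 0]],
    [0, [0, 0, 1], [0, 0, 0]],
    [0, [0, 0, 1], [0, 0, 0]],
    [0, [0, 0, 1], [0, 0, 0]],
    [0, [0, 0, 0], [0, 0, 0]],
    [0, [0, 0, 0], [0, 0, 0]]
  ]
}}

```text
t: 5.72
eef_pos: [0.5104, -0.1035, 0.0256]
orientation: [0.634, 0.773, -0.0, -0.0]
contact_force: [-0.2, 0.1, 0.1]
width: 0.002
finger_force: 0.0
```

Already below the offcut's level (TCP 37 mm), with no contact. I'll go on to touch the floor.

{"fn": "jog_arm", "kwargs": {
  "moves": [
    [0, [0, 0, 1], [0, 0, 0]],
    [0, [0, 0, 0.5], [0, 0, 0]],
    [0, [0, 0, 0.5], [0, 0, 0]],
    [0, [0, 0, 0.5], [0, 0, 0]],
    [0, [0, 0, 0.5], [0, 0, 0]],
    [0, [0, 0, 0], [0, 0, 0]],
    [0, [0, 0, 0], [0, 0, 0]],
    [0, [0, 0, 0], [0, 0, 0]]
  ]
}}

```text
t: 6.38
eef_pos: [0.5104, -0.1035, 0.023]
orientation: [0.634, 0.773, -0.0, -0.0]
contact_force: [-2.3, -0.6, 5.1]
width: -0.004
finger_force: 2.7
```

Firm contact at TCP z = 23 mm, so the tips are at 6 mm: the floor of pocket_a, which is empty. Now up and over to the pale block.

{"fn": "jog_arm", "kwargs": {
  "moves": [
    [0, [0, 0, -10], [0, 0, 0]],
    [0, [0, 0, -25], [0, 0, 0]],
    [0, [0, 0, -25], [0, 0, 0]],
    [0, [0, 0, -25], [0, 0, 0]],
    [0.7, [0, 0, -20], [0, 0, -2]],
    [0.7, [0, 0, -10], [0, 0, -3]],
    [0.7, [0, 0, 0], [0, 0, -4]],
    [0.7, [0, 0, 0], [0, 0, 0]]
  ]
}}

```text
t: 7.05
eef_pos: [0.5114, -0.1038, 0.1396]
orientation: [0.57, 0.821, 0.0, 0.001]
contact_force: [0.2, -0.1, -1.4]
width: 0.562
finger_force: 0.0
```

```bash
python3 - <<'E'
from bench import robot
from h import *
plan(robot.read_state(),[.640,.130,.12],20.2)
E
```

```text
tcp [ 0.5114 -0.1038  0.1396] yaw 20.47 shift [174.1 202.2  19.8] turn z 0.27 tilt xy [0.14 0.11] F [ 0.2 -0.1 -1.4] w 0.562 ff 0.0 t 7.05
```

{"fn": "jog_arm", "kwargs": {
  "moves": [
    [0.7, [12, 14, 0], [0, 0, 0]],
    [0.7, [25, 29, 0], [0, 0, 0]],
    [0.7, [27, 31, 0], [0, 0, 0]],
    [0.7, [27, 31, 0], [0, 0, 0]],
    [0.7, [27, 31, 0], [0, 0, 0]],
    [0.7, [27, 31, 0], [0, 0, 0]],
    [0.7, [20, 24, 0], [0, 0, 0]],
    [0.7, [9, 11, 0], [0, 0, 0]]
  ]
}}

```text
t: 7.72
eef_pos: [0.6403, 0.1339, 0.1371]
orientation: [0.571, 0.821, 0.0, -0.0]
contact_force: [-0.2, -0.5, -0.3]
width: 0.704
finger_force: 0.0
```

```bash
python3 - <<'E'
from bench import robot
from h import *
st=robot.read_state(); plan(st,[.640,.130,.10],20.2)
s=robot.read_camera("scene"); st=robot.read_state()
M=R.from_quat(st["orientation"])
print(proj(s,st["eef_pos"]+M.apply([[0,-.03,.013],[0,.03,.013],[0,0,.013]])), st["eef_pos"])
cv2.imwrite("pics/pre.png",cv2.resize(s["img"][120:230,260:390],None,fx=5,fy=5,interpolation=cv2.INTER_CUBIC))
E
```

```text
tcp [0.6403 0.1339 0.1371] yaw 20.3 shift [-3.6 -1.6 37.1] turn z 0.1 tilt xy [ 0.   -0.07] F [-0.2 -0.5 -0.3] w 0.704 ff 0.0 t 7.72
[[310.04205637 159.59318329]
 [325.04441391 141.87583738]
 [317.68847383 150.56298769]] [0.64055    0.13460091 0.1370569 ]
```

View pics/pre.png

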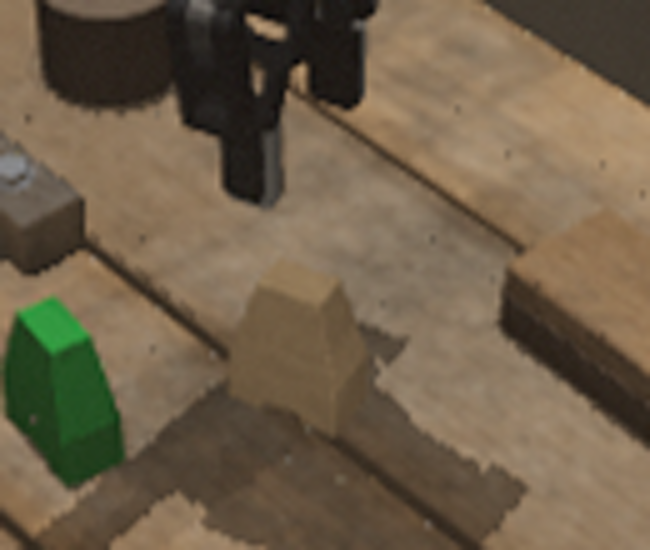

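Near fingertip at pixel (310,159), as predicted. The scene calibration holds, and the jaws straddle the pale block at (318,190). Descending.

{"fn": "jog_arm", "kwargs": {
  "moves": [
    [0.7, [-2, -1, 10], [0, 0, 0]],
    [0.7, [-2, 0, 15], [0, 0, 0]],
    [0.7, [0, 0, 15], [0, 0, 0]],
    [0.7, [0, 0, 15], [0, 0, 0]],
    [0.7, [0, 0, 15], [0, 0, 0]],
    [0.7, [0, 0, 11], [0, 0, 0]],
    [0.7, [0, 0, 5], [0, 0, 0]],
    [0.7, [0, 0, 0], [0, 0, 0]]
  ]
}}

```text
t: 8.43
eef_pos: [0.6386, 0.1252, 0.0494]
orientation: [0.572, 0.82, -0.001, -0.001]
contact_force: [-0.1, 0.5, -0.2]
width: 0.702
finger_force: 0.0
```

```bash
python3 - <<'E'
from bench import robot
from h import *
st=robot.read_state(); plan(st,[.6408,.130,.050],20.2)
s=robot.read_camera("scene"); 
cv2.imwrite("pics/pre2.png",cv2.resize(s["img"][140:220,270:370],None,fx=6,fy=6,interpolation=cv2.INTER_CUBIC))
E
```

```text
tcp [0.6386 0.1252 0.0494] yaw 20.25 shift [ 3.8  3.7 -0.6] turn z 0.05 tilt xy [-0.18 -0.04] F [-0.1  0.5 -0.2] w 0.702 ff 0.0 t 8.43
```

View pics/pre2.png

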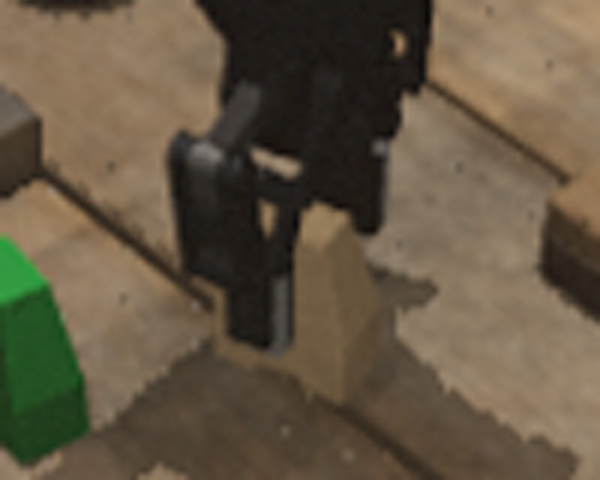

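The near finger sits beside the block's face at crop (259,345), about 4 mm off towards -y, as the numbers also say. I'll correct this and close.

{"fn": "jog_arm", "kwargs": {
  "moves": [
    [0.7, [2, 2, -1], [0, 0, 0]],
    [0.7, [2, 1.5, 0], [0, 0, 0]],
    [0.7, [0, 0, 0], [0, 0, 0]],
    [0.1, [0, 0, 0], [0, 0, 0]],
    [0.1, [0, 0, 0], [0, 0, 0]],
    [0.1, [0, 0, 0], [0, 0, 0]],
    [0.1, [0, 0, 0], [0, 0, 0]],
    [0.1, [0, 0, 0], [0, 0, 0]]
  ]
}}

```text
t: 9.15
eef_pos: [0.6422, 0.1307, 0.0532]
orientation: [0.572, 0.821, 0.0, 0.0]
contact_force: [-1.2, 0.2, 4.3]
width: 0.259
finger_force: 58.6
```

```bash
python3 - <<'E'
from bench import robot
from h import *
plan(robot.read_state(),[.6408,.130,.050],20.2)
E
```

```text
tcp [0.6422 0.1307 0.0532] yaw 20.28 shift [-0.1 -1.6  3.2] turn z 0.08 tilt xy [0.04 0.01] F [-1.2  0.2  4.3] w 0.259 ff 58.6 t 9.15
```

{"fn": "jog_arm", "kwargs": {
  "moves": [
    [0.1, [0, 0, -3], [0, 0, 0]],
    [0.1, [0, 0, -8], [0, 0, 0]],
    [0.1, [0, 0, -12], [0, 0, 0]],
    [0.1, [0, 0, -14], [0, 0, 2]],
    [0.1, [0, 0, -14], [0, 0, 3]],
    [0.1, [0, 0, -8], [0, 0, 2.5]],
    [0.1, [0, 0, -3], [0, 0, 1.5]],
    [0.1, [0, 0, 0], [0, 0, 0]]
  ]
}}

```text
t: 9.82
eef_pos: [0.6432, 0.1308, 0.1176]
orientation: [0.635, 0.773, 0.001, 0.001]
contact_force: [-0.2, 1.0, -1.1]
width: 0.252
finger_force: 58.2
```

```bash
python3 - <<'E'
from bench import robot
from h import *
y=np.radians(11.3); ey=np.array([-np.sin(y),np.cos(y)]); pa=np.array([.5207,-.1564])+.042*ey
plan(robot.read_state(),[*pa,.115],11.3)
s=robot.read_camera("scene")
cv2.imwrite("pics/lift.png",cv2.resize(s["img"][120:220,260:380],None,fx=5,fy=5,interpolation=cv2.INTER_CUBIC))
E
```

```text
tcp [0.6432 0.1308 0.1176] yaw 11.21 shift [-215.9 -176.1    2. ] turn z -0.09 tilt xy [0.21 0.02] F [-0.2  1.  -1.1] w 0.252 ff 58.2 t 9.82
```

View pics/lift.png

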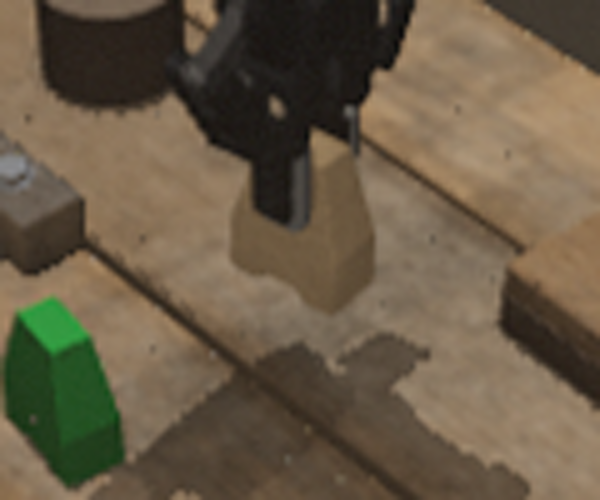

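The block hangs upright between the fingers, clear of the bench (its lower corner is at crop (330,312)). Carrying it to pocket_a.

{"fn": "jog_arm", "kwargs": {
  "moves": [
    [0.1, [-6, -5, 0], [0, 0, 0]],
    [0.1, [-12, -10, 0], [0, 0, 0]],
    [0.1, [-18, -15, 0], [0, 0, 0]],
    [0.1, [-20, -16, 0], [0, 0, 0]],
    [0.1, [-20, -16, 0], [0, 0, 0]],
    [0.1, [-20, -16, 0], [0, 0, 0]],
    [0.1, [-20, -16, 0], [0, 0, 0]],
    [0.1, [-20, -16, 0], [0, 0, 0]]
  ]
}}

```text
t: 10.53
eef_pos: [0.5591, -0.0255, 0.114]
orientation: [0.634, 0.774, -0.0, -0.0]
contact_force: [0.2, -1.0, -0.8]
width: 0.255
finger_force: 58.2
```

{"fn": "jog_arm", "kwargs": {
  "moves": [
    [0.1, [-20, -16, 0], [0, 0, 0]],
    [0.1, [-20, -16, 0], [0, 0, 0]],
    [0.1, [-18, -15, 0], [0, 0, 0]],
    [0.1, [-13, -11, 0], [0, 0, 0]],
    [0.1, [-7, -6, 0], [0, 0, 0]],
    [0.1, [-2, -2, 0], [0, 0, 0]],
    [0.1, [0, 0, 0], [0, 0, 0]],
    [0.1, [0, 0, 0], [0, 0, 0]]
  ]
}}

```text
t: 11.2
eef_pos: [0.5118, -0.1151, 0.1146]
orientation: [0.634, 0.773, 0.0, -0.0]
contact_force: [0.1, 0.4, -0.1]
width: 0.254
finger_force: 58.2
```

```bash
python3 - <<'E'
from bench import robot
from h import *
y=np.radians(11.3); ey=np.array([-np.sin(y),np.cos(y)]); pa=np.array([.5207,-.1564])+.042*ey
plan(robot.read_state(),[*pa,.0594],11.3)
s=robot.read_camera("scene")
cv2.imwrite("pics/over.png",cv2.resize(s["img"][210:360,300:450],None,fx=4,fy=4,interpolation=cv2.INTER_CUBIC))
E
```

```text
tcp [ 0.5118 -0.1151  0.1146] yaw 11.3 shift [-0.3  0.6 55.2] turn z -0.0 tilt xy [ 0.01 -0.02] F [ 0.1  0.4 -0.1] w 0.254 ff 58.2 t 11.2
```

View pics/over.png

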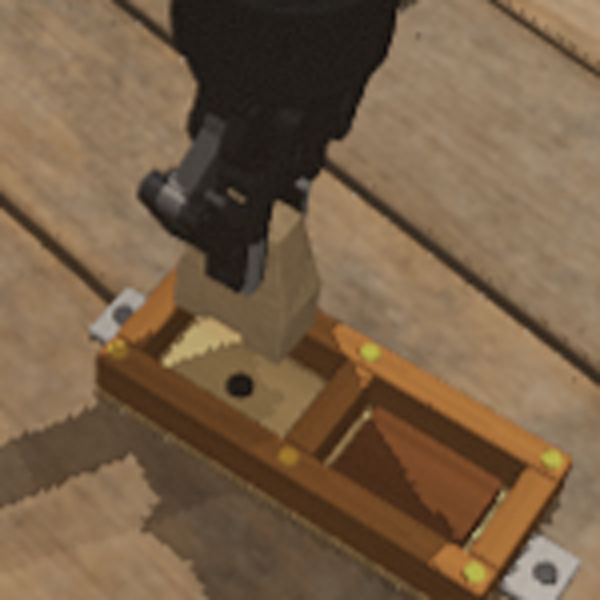

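The block hangs above pocket_a, clear of its walls. Lowering slowly.

{"fn": "jog_arm", "kwargs": {
  "moves": [
    [0.1, [0, 0, 3], [0, 0, 0]],
    [0.1, [0, 0.5, 6], [0, 0, 0]],
    [0.1, [0, 0, 8], [0, 0, 0]],
    [0.1, [0, 0, 8], [0, 0, 0]],
    [0.1, [0, 0, 6], [0, 0, 0]],
    [0.1, [0, 0, 4], [0, 0, 0]],
    [0.1, [0, 0, 0], [0, 0, 0]],
    [0.1, [0, 0, 0], [0, 0, 0]]
  ]
}}

```text
t: 11.92
eef_pos: [0.5118, -0.1154, 0.0792]
orientation: [0.634, 0.773, -0.0, -0.0]
contact_force: [0.1, 0.1, -0.2]
width: 0.25
finger_force: 58.2
```

```bash
python3 - <<'E'
from bench import robot
from h import *
y=np.radians(11.3); ey=np.array([-np.sin(y),np.cos(y)]); pa=np.array([.5207,-.1564])+.042*ey
plan(robot.read_state(),[*pa,.0594],11.3)
s=robot.read_camera("scene"); print(proj(s,[*pa,.006]))
cv2.imwrite("pics/over2.png",cv2.resize(s["img"][240:350,310:430],None,fx=5,fy=5,interpolation=cv2.INTER_CUBIC))
E
```

```text
tcp [ 0.5118 -0.1154  0.0792] yaw 11.28 shift [ 0.1  0.8 19.8] turn z -0.02 tilt xy [-0.05 -0.03] F [ 0.1  0.1 -0.2] w 0.25 ff 58.2 t 11.92
[[359.02761289 307.04697191]]
```

View pics/over2.png

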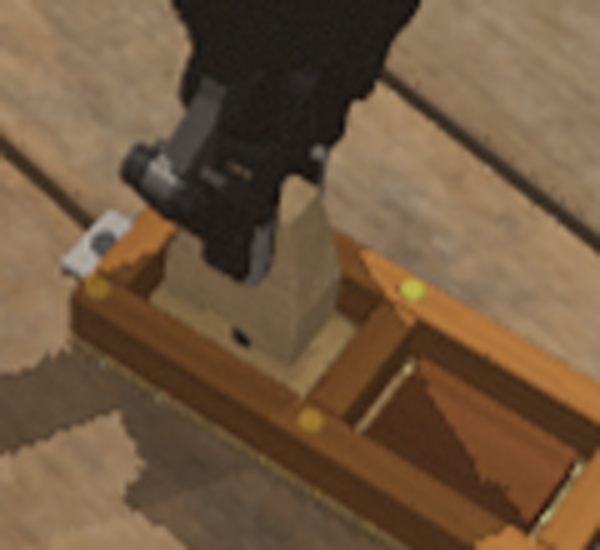

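The block is entering the pocket squarely, with the predicted floor centre at the dark spot (359,307). That was the 11th picture viewed, one over the limit of 10, so I'll go on by force and numbers only.

{"fn": "jog_arm", "kwargs": {
  "moves": [
    [0.1, [0, 0, 3], [0, 0, 0]],
    [0.1, [0, 0, 3], [0, 0, 0]],
    [0.1, [0, 0, 3], [0, 0, 0]],
    [0.1, [0, 0, 2], [0, 0, 0]],
    [0.1, [0, 0, 1], [0, 0, 0]],
    [0.1, [0, 0, 1], [0, 0, 0]],
    [0.1, [0, 0, 1], [0, 0, 0]],
    [0.1, [0, 0, 0], [0, 0, 0]]
  ]
}}

```text
t: 12.63
eef_pos: [0.512, -0.1155, 0.0654]
orientation: [0.634, 0.773, -0.0, -0.0]
contact_force: [0.2, 0.4, -1.0]
width: 0.253
finger_force: 58.2
```

{"fn": "jog_arm", "kwargs": {
  "moves": [
    [0.1, [0, 0, 1], [0, 0, 0]],
    [0.1, [0, 0, 1], [0, 0, 0]],
    [0.1, [0, 0, 0.5], [0, 0, 0]],
    [0.1, [0, 0, 0.5], [0, 0, 0]],
    [0.1, [0, 0, 0.5], [0, 0, 0]],
    [0.1, [0, 0, 0.5], [0, 0, 0]],
    [0.1, [0, 0, 0], [0, 0, 0]],
    [0.1, [0, 0, 0], [0, 0, 0]]
  ]
}}

```text
t: 13.3
eef_pos: [0.512, -0.1155, 0.0616]
orientation: [0.634, 0.773, -0.0, -0.0]
contact_force: [0.2, 0.3, -0.1]
width: 0.256
finger_force: 58.2
```

{"fn": "jog_arm", "kwargs": {
  "moves": [
    [0.1, [0, 0, 0.5], [0, 0, 0]],
    [0.1, [0, 0, 0.5], [0, 0, 0]],
    [0.1, [0, 0, 0.5], [0, 0, 0]],
    [0.1, [0, 0, 0.5], [0, 0, 0]],
    [0.1, [0, 0, 0.5], [0, 0, 0]],
    [0.1, [0, 0, 0], [0, 0, 0]],
    [0.1, [0, 0, 0], [0, 0, 0]],
    [0.1, [0, 0, 0], [0, 0, 0]]
  ]
}}

```text
t: 13.97
eef_pos: [0.5121, -0.1155, 0.0592]
orientation: [0.634, 0.773, 0.0, 0.0]
contact_force: [-0.4, 0.5, 1.5]
width: 0.256
finger_force: 58.4
```

{"fn": "jog_arm", "kwargs": {
  "moves": [
    [0.1, [0, 0, 0.5], [0, 0, 0]],
    [0.1, [0, 0, 0], [0, 0, 0]],
    [0.1, [0, 0, 0.3], [0, 0, 0]],
    [0.1, [0, 0, 0], [0, 0, 0]],
    [0.1, [0, 0, 0], [0, 0, 0]],
    [0.1, [0, 0, 0], [0, 0, 0]],
    [0.1, [0, 0, 0], [0, 0, 0]],
    [0.1, [0, 0, 0], [0, 0, 0]]
  ]
}}

```text
t: 14.63
eef_pos: [0.5123, -0.1156, 0.0591]
orientation: [0.634, 0.773, 0.0, 0.0]
contact_force: [-3.2, 1.5, 7.9]
width: 0.257
finger_force: 59.6
```

Seated on the floor at TCP z = 59.1 mm, as predicted from the grasp height, with 8 N. Letting go and withdrawing.

{"fn": "jog_arm", "kwargs": {
  "moves": [
    [0.1, [0, 0, -0.5], [0, 0, 0]],
    [0.1, [0, 0, 0], [0, 0, 0]],
    [0.6, [0, 0, 0], [0, 0, 0]],
    [0.6, [0, 0, 0], [0, 0, 0]],
    [0.6, [0, 0, 0], [0, 0, 0]],
    [0.6, [0, 0, 0], [0, 0, 0]],
    [0.6, [0, 0, 0], [0, 0, 0]],
    [0.6, [0, 0, 0], [0, 0, 0]]
  ]
}}

```text
t: 15.3
eef_pos: [0.512, -0.1155, 0.0587]
orientation: [0.634, 0.773, -0.0, -0.0]
contact_force: [0.7, 0.3, 0.4]
width: 0.598
finger_force: 0.0
```

{"fn": "jog_arm", "kwargs": {
  "moves": [
    [0.6, [0, 0, -5], [0, 0, 0]],
    [0.6, [0, 0, -12], [0, 0, 0]],
    [0.6, [0, 0, -20], [0, 0, 0]],
    [0.6, [0, 0, -25], [0, 0, 0]],
    [0.6, [0, 0, -25], [0, 0, 0]],
    [0.6, [0, 0, -20], [0, 0, 0]],
    [0.6, [0, 0, -10], [0, 0, 0]],
    [0.6, [0, 0, 0], [0, 0, 0]]
  ]
}}

```text
t: 15.97
eef_pos: [0.514, -0.1162, 0.1798]
orientation: [0.634, 0.773, 0.001, 0.003]
contact_force: [-0.2, -1.1, 0.6]
width: 0.599
finger_force: 0.0
```

{"fn": "jog_arm", "kwargs": {
  "moves": [
    [0.6, [20, 0, 0], [0, 0, 0]],
    [0.6, [35, 0, 0], [0, 0, 0]],
    [0.6, [35, 0, 0], [0, 0, 0]],
    [0.6, [35, 0, 0], [0, 0, 0]],
    [0.6, [35, 0, 0], [0, 0, 0]],
    [0.6, [20, 0, 0], [0, 0, 0]],
    [0.6, [0, 0, 0], [0, 0, 0]],
    [0.6, [0, 0, 0], [0, 0, 0]]
  ]
}}

```text
t: 16.63
eef_pos: [0.476, 0.0618, 0.1746]
orientation: [0.633, 0.774, -0.001, -0.001]
contact_force: [-0.7, -0.2, 0.0]
width: 0.601
finger_force: 0.0
```

```bash
python3 - <<'E'
from bench import robot
from h import *
print(robot.read_state()["eef_pos"],robot.read_state()["contact_force"])
y=np.radians(11.3); ex=np.array([np.cos(y),np.sin(y)]); ey=np.array([-np.sin(y),np.cos(y)]); pa=np.array([.5207,-.1564])+.042*ey
for n in("scene","top"):
    p=robot.read_camera(n)
    for l in("pale_block","dark_block"):
        for d in robot.silhouettes(p,l): print(n,l,d["conf"],d["extent"])
    for z0 in (.006,.020):  # expected extent above the rim / overall if seated vs on offcut
        P=[[*(pa+a*.009*ex+b*.014*ey),z0+.063] for a in(-1,1) for b in(-1,1)]; q=proj(p,P); print(" top-face box at base",z0,q.min(0).round(1),q.max(0).round(1))
E
```

```text
[0.47595541 0.06184545 0.17461005] [-0.6864046  -0.23762668  0.0195621 ]
scene pale_block 0.77 [342.3, 279.8, 37.0, 36.3]
scene pale_block 0.63 [266.3, 181.4, 20.7, 37.2]
scene dark_block 0.88 [235.6, 215.1, 29.9, 34.9]
 top-face box at base 0.006 [351.1 277.4] [372.  293.3]
 top-face box at base 0.02 [351.6 272.2] [372.7 288.2]
top pale_block 0.56 [375.5, 241.7, 44.1, 30.8]
top dark_block 0.91 [199.1, 280.6, 39.1, 19.4]
 top-face box at base 0.006 [390.3 241.6] [414.2 258.9]
 top-face box at base 0.02 [391.5 239.7] [415.8 257.3]
```

```bash
python3 - <<'E'
from bench import robot
print(robot.close_job())
E
```

```text
the job is handed in; nothing more can be done
None
```

The job is handed in, with no verdict returned: I felt pocket_a empty down to its floor, then lowered the pale block upright onto that floor and released it, and the dark block was left standing. I viewed 11 pictures, one over the limit of 10.

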